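Tighten the glue-up press crosswise in two passes

ROBOT

A 6-joint arm with a two-finger parallel gripper is mounted at the origin on the work surface. World frame = base frame: x ahead of the robot, y to its left, z up, the work surface at z = 0. Lengths are in mm, angles in rad, forces in N, time in s.
With the tool pointing down it reaches from about 325 to 875 mm from the base axis. Payload 4.4 kg.
Tool frame: the origin (TCP) lies on the centre line of the jaws, within the pads' length; the fingertips stand ahead of it and the grasp point (between the pads) lies 6 mm ahead of it (ctrl.tcp_to_tips is the z of the fingertips in the tool frame, in mm); z points along the fingers, y is the line along which they close (so a half turn about z gives the same grasp; the last joint's range is limited). The gripper opens to 85 mm and grips with 20 to 120 N. Pads are 22 mm wide; open, the fingers measure 114 mm over their backs; the gripper's body (76 mm by 85 mm) begins 54 mm behind the grasp point. The pads swing forward as they close: fully open they stand 13 mm farther back than shut.
Start: joints at [-1.383, 0.207, 1.542, -0, 1.393, -0.15], TCP at [191.092, -542.32, 256.282] pointing down, gripper open.
Joint ranges: [-2.73, 2.73], [-0.86, 2.22], [0.23, 2.46], [-1.11, 4.25], [0.08, 2.63], [-2.82, 2.82]. Speed limits (rad/s): [2.79, 2.79, 3.14, 3.14, 3.14, 3.14].

INTERFACE

Orientations are given as a 3x3 rotation matrix whose columns are the frame's x, y, z axes.
In Python, from plant import ctrl, sensors, optics gives the robot as it stands. Calls block until the motion is done:
- ctrl.move_ptp(position, orientation): joint-space move of the TCP to a pose.
- ctrl.move_l(position, rot=None, vel=150, threshold=None): straight line of the TCP; rot=None keeps the orientation; vel is the mean speed in mm/s. With threshold (N) it stops when the force on the tool has changed by that much, and returns True; else False.
- ctrl.set_joints(angles): joint-space move.
- ctrl.gripper_to(opening, force=None): finger opening in mm; force is the grip in N (None keeps the last); returns when the fingers have stopped.
- ctrl.hold(seconds).
- ctrl.solve_ik(position, orientation): joint angles nearest the present ones, or None.
- sensors.read_state(): the state.
- optics.grab_frame(name): name is "scene" or "top"; returns (picture, depth): 480x640x3 uint8, red, green, blue; 480x640 float32, mm along the optical axis (not along the pixel's ray), 0 where there is no reading.
- optics.camera_params(name): a dict with "mtx" (3x3 intrinsics, pixels), "R" (3x3) and "t" (3): a world point X has camera coordinates R X + t. Camera axes: x right, y down, z forward; pixel columns grow to the right and rows downward; lengths in mm; the calibration is good to about 2 mm. A picture is of the moment at which its call begins. camera_params takes no time and is no camera call.
A pose or a line that the arm cannot do raises ctrl.MotionError and nothing moves.
- ctrl.finish_job(): hands the job in; it is judged then, once.
The state is a dict: "t": time; "q": joint angles; "qvel": joint speeds; "tau": joint torques, N m; "eef_pos": TCP position; "eef_rot": TCP orientation; "force": force on the tool from outside, world axes, zero at the start; "wrist_torque": the same for the moment, N m; "grip_width": finger opening in mm; "grasp_force": force on a finger pad.
Only numpy, scipy, OpenCV 4.12 (cv2) and the standard library are available. Lean on these libraries where they do the work, as an engineer would, in place of code of your own. Each camera call takes 0.05 s, during which the arm holds its last target. There are 200 camera calls.

TASK

Clamp the glued panel evenly by tightening the press's four levers clockwise in crisscross order, in two passes. First pass: turn one lever to its yellow dot, then the diagonally opposite lever, then the other diagonal pair, each just to its yellow dot. Second pass: in the same crisscross way turn each lever fully home to its red dot, and leave the squash, tape dispenser, caddy and glue bottle where they are.

Things in the scene. Friction and masses are not known exactly. Their poses are not given: they have to be found in the camera images.
- press: plywood glue-up press, fixed: boards 300 x 360 and 290 x 340 mm with panels between, top face 66 mm above the table. Origin on the table under its centre; x away from the robot (yaw up to 0.25 rad), y left, z up. Four identical one-armed levers on the top face, pivots at x +-62, y +-85 mm. 76 mm from each pivot a 13 mm yellow dot (half-way) and red dot (fully tight) are painted on it
- lever_far_left (a joint): black clamp lever at the far-left corner as the robot sees it (left = +y). Radians, growing CLOCKWISE seen from above: 0 = loose, pointing along the press's -x; 0.8 = at its yellow dot; 1.6 = at its red dot and hard stop, fully tight, along the press's +y. At q it points along (-cos q, sin q) in the press frame. Starts at 0 to 0.25. Friction 0.2 N m (4 N at 50 mm); stays where left
- pivot_far_left (a point): point on the far-left lever's vertical pivot axis, at its arm's mid-height, 96 mm above the table (30 mm above the press's top face). The hub around it is 30 mm across and ends, with its steel stud, 116 mm above the table
- lever_far_left_tip (a point): centre of the far-left lever's orange end knob (17 mm across), 57.5 mm from the pivot, 96 mm above the table. The level arm between hub and knob is 13 mm wide, 88 to 104 mm above the table, open beneath; its side can be pushed with shut fingers
- lever_far_right (a joint): black clamp lever at the far-right corner as the robot sees it (left = +y). Radians, growing CLOCKWISE seen from above: 0 = loose, pointing along the press's -x; 0.8 = at its yellow dot; 1.6 = at its red dot and hard stop, fully tight, along the press's +y. At q it points along (-cos q, sin q) in the press frame. Starts at 0 to 0.25. Friction 0.2 N m (4 N at 50 mm); stays where left
- pivot_far_right (a point): point on the far-right lever's vertical pivot axis, at its arm's mid-height, 96 mm above the table (30 mm above the press's top face). The hub around it is 30 mm across and ends, with its steel stud, 116 mm above the table
- lever_far_right_tip (a point): centre of the far-right lever's orange end knob (17 mm across), 57.5 mm from the pivot, 96 mm above the table. The level arm between hub and knob is 13 mm wide, 88 to 104 mm above the table, open beneath; its side can be pushed with shut fingers
- lever_near_left (a joint): black clamp lever at the near-left corner as the robot sees it (left = +y). Radians, growing CLOCKWISE seen from above: 0 = loose, pointing along the press's -x; 0.8 = at its yellow dot; 1.6 = at its red dot and hard stop, fully tight, along the press's +y. At q it points along (-cos q, sin q) in the press frame. Starts at 0 to 0.25. Friction 0.2 N m (4 N at 50 mm); stays where left
- pivot_near_left (a point): point on the near-left lever's vertical pivot axis, at its arm's mid-height, 96 mm above the table (30 mm above the press's top face). The hub around it is 30 mm across and ends, with its steel stud, 116 mm above the table
- lever_near_left_tip (a point): centre of the near-left lever's orange end knob (17 mm across), 57.5 mm from the pivot, 96 mm above the table. The level arm between hub and knob is 13 mm wide, 88 to 104 mm above the table, open beneath; its side can be pushed with shut fingers
- lever_near_right (a joint): black clamp lever at the near-right corner as the robot sees it (left = +y). Radians, growing CLOCKWISE seen from above: 0 = loose, pointing along the press's -x; 0.8 = at its yellow dot; 1.6 = at its red dot and hard stop, fully tight, along the press's +y. At q it points along (-cos q, sin q) in the press frame. Starts at 0 to 0.25. Friction 0.2 N m (4 N at 50 mm); stays where left
- pivot_near_right (a point): point on the near-right lever's vertical pivot axis, at its arm's mid-height, 96 mm above the table (30 mm above the press's top face). The hub around it is 30 mm across and ends, with its steel stud, 116 mm above the table
- lever_near_right_tip (a point): centre of the near-right lever's orange end knob (17 mm across), 57.5 mm from the pivot, 96 mm above the table. The level arm between hub and knob is 13 mm wide, 88 to 104 mm above the table, open beneath; its side can be pushed with shut fingers
- squash: bystander: dark green squash, 148 mm across, 95 mm high with its stem, loose; origin under its centre
- tape_dispenser: bystander: yellow tape dispenser, 150 x 55 mm, 96 mm high, loose; origin under its centre
- caddy: bystander: orange two-part caddy with markers and pots, 130 x 85 mm, 105 mm high with the markers, loose; origin under its centre
- glue_bottle: bystander: white glue bottle with orange cap, 60 mm across, 140 mm high, loose; origin under its centre

How it is judged:
By the outcome, as a careful person would: the job done as asked, in the order asked, and still so for the second after the job is handed in, with the robot touching nothing.
It also fails if it takes over 67 s, if anything falls off the work surface, if the arm or the gripper's body presses on something with over 40 N, if the wrist force passes 120 N, or if a joint passes its speed limit or range.

## Working session

There is one attempt and no reset: what is moved stays moved. The work goes in short steps, each a Python script; the robot and the scene stay as the last script left them, time stands still between calls to the robot, and variables do not carry over. Pictures are saved under pics/ and viewed, at most 10 in all, crops included, and the job is handed in when it is done.

```bash
mkdir -p pics; ls
python3 - <<'E'
from plant import ctrl,sensors,optics
import cv2,numpy as np
for n in ("scene","top"):
    p,d=optics.grab_frame(n); cv2.imwrite(f"pics/{n}0.png",p[:,:,::-1]); np.savez(f"{n}0.npz",p=p,d=d)
    c=optics.camera_params(n); print(n,c["mtx"].tolist(),c["R"].round(4).tolist(),c["t"].round(1).tolist())
s=sensors.read_state();print(s["t"],s["force"],ctrl.tcp_to_tips,s["eef_rot"])
E
```

```text
pics
scene [[445.5561797732804, 0.0, 317.63086131207353], [0.0, 445.5561797732804, 242.66280793137975], [0.0, 0.0, 1.0]] [[-0.8026, 0.5964, 0.0135], [0.3483, 0.4869, -0.801], [-0.4842, -0.6382, -0.5985]] [413.5, -121.9, 1441.1]
top [[454.30170395108934, 0.0, 310.3355042598574], [0.0, 454.30170395108934, 245.6270393789538], [0.0, 0.0, 1.0]] [[-0.0132, -0.9999, -0.0051], [-0.9888, 0.0138, -0.1485], [0.1486, 0.0031, -0.9889]] [29.3, 552.4, 977.3]
0.1 [-0.25707174  0.0055637   1.15358116] 25.0 [[ 9.43149443e-01  3.32368722e-01 -4.01031585e-04]
 [ 3.32368824e-01 -9.43147251e-01  2.05624425e-03]
 [ 3.05199439e-04 -2.07263602e-03 -9.99997806e-01]]
```

View pics/top0.png

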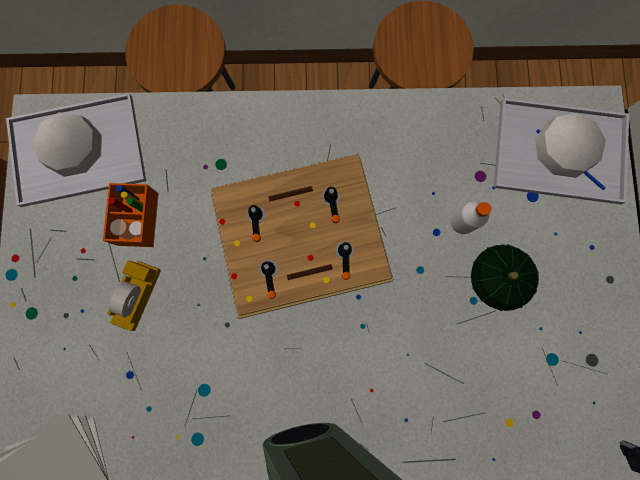

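View pics/scene0.png

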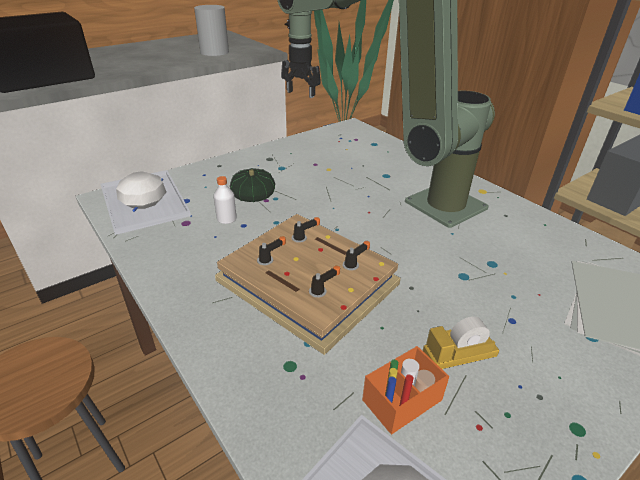

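The top view shows the press with its hubs at about FL (256,213), FR (331,191), NL (268,268) and NR (345,247). The orange tips are just below the hubs and the yellow and red dots lie to the left. All bystanders are clear of the press. I'll fit the press pose from the dots.

```bash
cat > h.py <<'E'
from plant import ctrl,sensors,optics
import cv2,numpy as np
PIV={'FL':(62,85),'FR':(62,-85),'NL':(-62,85),'NR':(-62,-85)}
C=optics.camera_params("top")
def ray(uv,z):
    d=C["R"].T@np.linalg.solve(C["mtx"],[*uv,1.]); o=-C["R"].T@C["t"]
    return (o+d*(z-o[2])/d[2])[:2]
def pix(P):
    c=C["R"]@P+C["t"]; u=C["mtx"]@c; return u[:2]/u[2]
def blobs(img,lo,hi,amin=8):
    h=cv2.cvtColor(img,cv2.COLOR_RGB2HSV); m=cv2.inRange(h,lo,hi)
    n,_,st,ce=cv2.connectedComponentsWithStats(m)
    return [(ce[i],st[i,4]) for i in range(1,n) if st[i,4]>=amin]
def near(bl,p,r=6):
    b=[c for c,a in bl if np.hypot(*(c-p))<r]
    return min(b,key=lambda c:np.hypot(*(c-p))) if b else None
def u(q): return np.array([-np.cos(q),np.sin(q)])
def rot(a): return np.array([[np.cos(a),-np.sin(a)],[np.sin(a),np.cos(a)]])
def fit(A,B):
    a,b=A.mean(0),B.mean(0); U,S,V=np.linalg.svd((A-a).T@(B-b)); R=(U@V).T
    yaw=np.arctan2(R[1,0],R[0,0]); return yaw,b-R@a
YEL=((22,150,120),(35,255,255)); RED=((0,180,90),(4,255,255)); ORG=((5,170,110),(18,255,255))
def leverq(img,yaw,o,which=PIV):
    bl=blobs(img,*ORG,5); out={}
    for k in which:
        p=o+rot(yaw)@PIV[k]; c0=pix(np.r_[p,96.]); best=None
        for c,a in bl:
            w=ray(c,96)-p
            if 40<np.hypot(*w)<75:
                l=rot(-yaw)@w; q=np.arctan2(l[1],-l[0])
                if -.3<q<2: best=(round(q,3),round(np.hypot(*w),1),int(a))
        out[k]=best
    return out
E
python3 - <<'E'
from h import *
p=np.load("top0.npz")["p"]
g={'FL':((237,243),(222,221)),'FR':((312,225),(297,203)),'NL':((249,299),(234,276)),'NR':((326,280),(310,257))}
A=[];B=[]
by=blobs(p,*YEL);br=blobs(p,*RED)
for k in g:
    for bl,q,c in ((by,.8,g[k][0]),(br,1.6,g[k][1])):
        n=near(bl,np.array(c))
        if n is None: print("miss",k,q); continue
        A.append(np.array(PIV[k])+76*u(q)); B.append(ray(n,66))
A=np.array(A);B=np.array(B); yaw,o=fit(A,B)
print(yaw,o,(B-(A@rot(yaw).T+o)).round(1).tolist())
np.save("pose.npy",[yaw,*o]); print(leverq(p,yaw,o))
# tool-orientation/IK check
for k in PIV:
  for q in (0,.8,1.6):
    P=o+rot(yaw)@(np.array(PIV[k])+34*u(q))
    r=[]
    for s in (1,-1):
        t=rot(yaw)@np.array([np.sin(q),np.cos(q)])*s; y=np.r_[t,0]; z=np.array([0,0,-1.]); R=np.c_[np.cross(y,z),y,z]
        j=ctrl.solve_ik(np.r_[P,103.],R); r.append(None if j is None else np.round(j,2).tolist())
    print(k,q,P.round(),r)
E
```

```text
0.22579043222742157 [579.71012047  45.12029566] [[0.3, 0.2], [0.1, 0.2], [0.4, -0.4], [0.1, -0.2], [-0.4, 0.1], [-0.4, 0.4], [0.1, -0.1], [-0.1, -0.2]]
{'FL': (np.float64(0.161), np.float64(56.5), 44), 'FR': (np.float64(0.07), np.float64(56.2), 43), 'NL': (np.float64(0.083), np.float64(57.3), 44), 'NR': (np.float64(0.228), np.float64(57.1), 48)}
FL 0 [588. 134.] [[0.08, 0.43, 1.6, -0.0, 1.12, -1.72], [0.08, 0.43, 1.6, -0.0, 1.12, 1.43]]
FL 0.8 [593. 160.] [[0.12, 0.45, 1.57, -0.0, 1.13, -0.87], [0.12, 0.45, 1.57, -0.0, 1.13, 2.27]]
FL 1.6 [614. 175.] [[0.14, 0.49, 1.5, -0.0, 1.15, -0.05], None]
FR 0 [626. -31.] [[-0.19, 0.47, 1.53, -0.0, 1.14, -1.98], [-0.19, 0.47, 1.53, -0.0, 1.14, 1.16]]
FR 0.8 [631.  -5.] [[-0.15, 0.48, 1.52, -0.0, 1.14, -1.14], [-0.15, 0.48, 1.52, -0.0, 1.14, 2.0]]
FR 1.6 [653.  10.] [[-0.12, 0.52, 1.46, -0.0, 1.16, -0.31], None]
NL 0 [467. 106.] [[0.04, 0.2, 1.91, -0.0, 1.04, -1.75], [0.04, 0.2, 1.91, -0.0, 1.04, 1.39]]
NL 0.8 [472. 133.] [[0.1, 0.22, 1.88, -0.0, 1.04, -0.9], [0.1, 0.22, 1.88, -0.0, 1.04, 2.24]]
NL 1.6 [494. 147.] [[0.12, 0.27, 1.82, -0.0, 1.06, -0.07], None]
NR 0 [505. -59.] [[-0.29, 0.25, 1.84, -0.0, 1.05, -2.08], [-0.29, 0.25, 1.84, -0.0, 1.05, 1.06]]
NR 0.8 [510. -33.] [[-0.23, 0.26, 1.83, -0.0, 1.05, -1.23], [-0.23, 0.26, 1.83, -0.0, 1.05, 1.91]]
NR 1.6 [532. -18.] [[-0.2, 0.3, 1.78, -0.0, 1.07, -0.39], [-0.2, 0.3, 1.78, -0.0, 1.07, 2.75]]
```

```bash
cat >> h.py <<'E'
yaw,ox,oy=np.load("pose.npy"); O=np.array([ox,oy]); Rw=rot(yaw)
R0=33.; ZT=80.; OFF=21.0
def pose(k,q,gap,z):
    t=np.array([np.sin(q),np.cos(q)])
    P=O+Rw@(np.array(PIV[k])+R0*u(q)-(OFF+gap)*t)
    y=np.r_[Rw@t,0]; zz=np.array([0,0,-1.])
    return np.r_[P,z],np.c_[np.cross(y,zz),y,zz]
def push(k,q0,q1,gap=9,over=0):
    zl=ZT+ctrl.tcp_to_tips; zh=zl+52
    ctrl.move_ptp(*pose(k,q0,gap,zh)); p,R=pose(k,q0,gap,zl)
    if ctrl.move_l(p,R,vel=120,threshold=15): raise SystemExit("hit descending")
    ctrl.move_l(*pose(k,q0,1,zl),vel=50)
    n=max(1,int(np.ceil((q1-q0)/.2))); fm=0; f0=sensors.read_state()["force"]
    for q in np.linspace(q0,q1,n+1)[1:]:
        ctrl.move_l(*pose(k,q,0,zl),vel=45); fm=max(fm,np.hypot(*(sensors.read_state()["force"]-f0)[:2]))
    if over:
        print("stop",ctrl.move_l(*pose(k,q1+over,0,zl),vel=25,threshold=18))
    f=sensors.read_state()["force"]-f0
    p,R=pose(k,q1,7,zl); ctrl.move_l(p,R,vel=80); ctrl.move_l(np.r_[p[:2],zh],R,vel=150)
    print(k,"fmax",round(fm,1),f.round(1),"t",sensors.read_state()["t"])
def look(name=None):
    im,_=optics.grab_frame("top")
    if name: cv2.imwrite(name,im[:,:,::-1])
    r=leverq(im,yaw,O); print({k:(None if v is None else tuple(map(float,v))) for k,v in r.items()}); return r
E
python3 - <<'E'
from h import *
ctrl.gripper_to(0); print(ctrl.tcp_to_tips,sensors.read_state()["grip_width"])
push('FL',.16,.68)
ctrl.move_ptp(*pose('NR',.2,9,160)); look("pics/a.png"); print(sensors.read_state()["t"])
E
```

```text
25.0 -0.05868523559864583
FL fmax 4.6 [-0.1 -4.1  3. ] t 6.2
{'FL': (0.718, 56.9, 41.0), 'FR': (0.069, 56.5, 46.0), 'NL': (0.079, 57.2, 47.0), 'NR': (0.19, 57.8, 39.0)}
7.15
```

View pics/a.png

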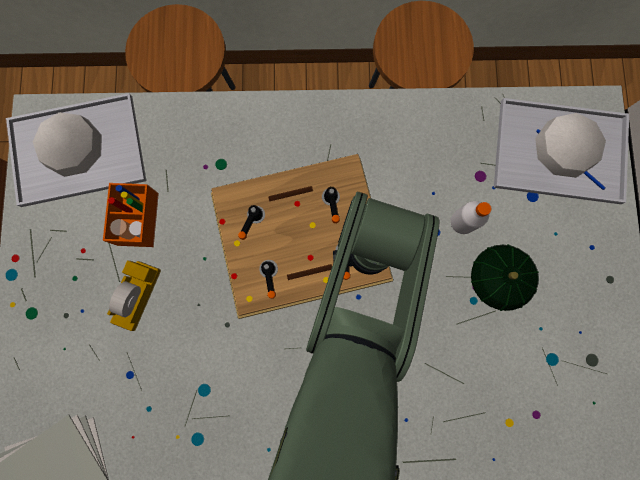

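Lever far-left (tip at about 243,236) now points just short of its yellow dot, measuring 0.718 for a commanded 0.68. I'll correct the finger offset by about 1.1 mm, finish this lever, and do the diagonal one.

```bash
sed -i 's/OFF=21.0/OFF=22.1/' h.py
python3 - <<'E'
from h import *
push('FL',.7,.8)
push('NR',.2,.8)
ctrl.move_ptp(*pose('FR',.05,9,157)); look("pics/b.png"); print(sensors.read_state()["t"])
E
```

```text
FL fmax 3.4 [-2.1 -2.7  1.3] t 9.9417
NR fmax 5.1 [-0.2 -4.   1.8] t 13.7417
{'FL': (0.806, 56.8, 43.0), 'FR': None, 'NL': (0.078, 57.5, 49.0), 'NR': None}
14.4917
```

```bash
python3 -c "
import cv2;i=cv2.imread('pics/b.png')[140:330,190:410];cv2.imwrite('pics/b2.png',cv2.resize(i,None,fx=3,fy=3,interpolation=cv2.INTER_CUBIC))"
```

```text
(no output)
```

View pics/b2.png

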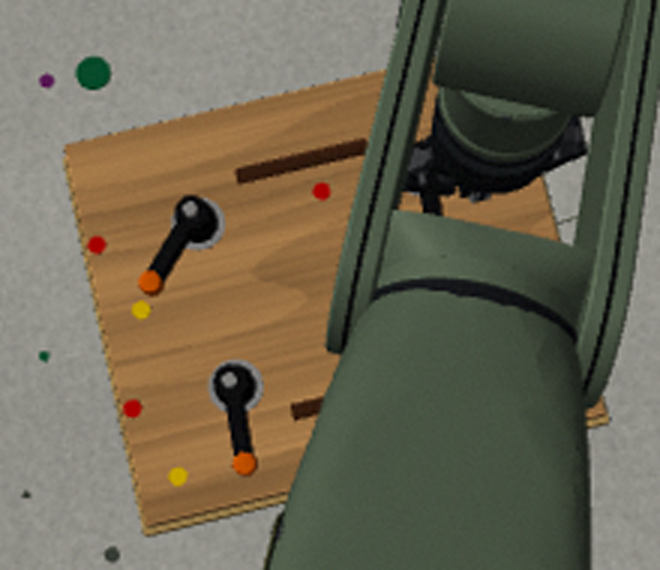

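FL sits at its dot (0.806). NR is hidden by the arm, so I'll move aside to check it before the second diagonal.

Run:
```python
from h import *
ctrl.move_ptp(*pose('NL',.05,9,157)); r=look()
if r['NR'] and abs(r['NR'][0]-.805)<.035:
    push('FR',.05,.8)
    ctrl.move_ptp(*pose('NL',.05,9,157)); r=look()
    if r['FR'] and abs(r['FR'][0]-.805)<.035:
        push('NL',.05,.8)
        ctrl.move_ptp(*pose('NR',.75,12,157)); look()
print(sensors.read_state()["t"])
```

```text
{'FL': None, 'FR': (0.072, 56.4, 45.0), 'NL': (0.103, 59.2, 33.0), 'NR': (0.758, 56.9, 48.0)}
15.3917
```

Run:
```python
from h import *
push('NR',.75,.845)
ctrl.move_ptp(*pose('NL',.05,9,157)); r=look("pics/c.png")
print(sensors.read_state()["t"],sensors.read_state()["eef_pos"]-pose('NL',.05,9,157)[0])
import cv2;i=cv2.imread('pics/c.png')[140:330,190:410];cv2.imwrite('pics/c2.png',cv2.resize(i,None,fx=3,fy=3,interpolation=cv2.INTER_CUBIC))
```

```text
NR fmax 1.9 [ 0.  -1.8  1. ] t 17.9083
{'FL': (0.853, 51.7, 8.0), 'FR': (0.072, 56.4, 45.0), 'NL': (0.114, 60.1, 25.0), 'NR': (0.809, 57.1, 50.0)}
18.5583 [-0.42883399 -0.40000391 -0.9336283 ]
```

View pics/c2.png

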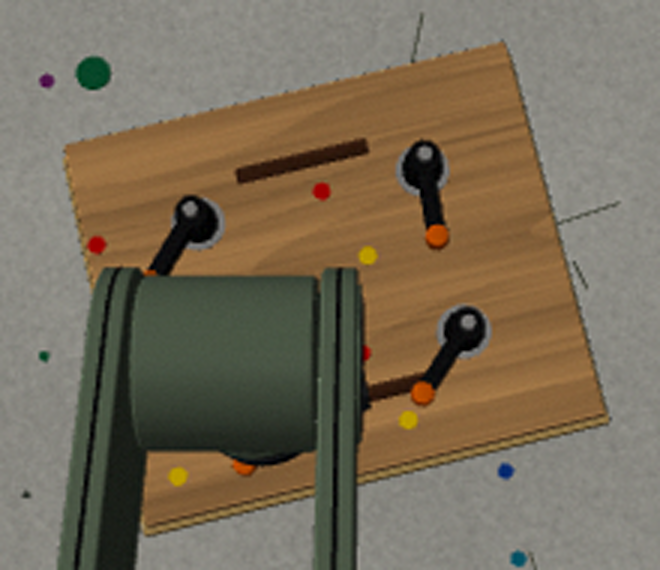

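NR is now at its dot too (0.809). Next is the other diagonal, with an automatic correction if a lever stops short.

Run:
```python
from h import *
def do(k,other,cmd):
    push(k,.05,cmd)
    ctrl.move_ptp(*pose(other,.3,12,157)); q=look()[k]
    if q and q[0]<.785:
        c=cmd+.805-q[0]; push(k,max(.6,c-.1),c)
        ctrl.move_ptp(*pose(other,.3,12,157)); q=look()[k]
    return q
q=do('FR','NL',.81)
if q and .77<q[0]<.84: do('NL','NR',.80)
print(sensors.read_state()["t"])
```

```text
FR fmax 4.8 [-0.  -4.1  1.8] t 22.4167
{'FL': (0.807, 57.0, 42.0), 'FR': (0.791, 56.5, 45.0), 'NL': None, 'NR': (0.807, 57.2, 51.0)}
NL fmax 5.7 [-0.8 -3.7  1.4] t 26.5833
{'FL': (0.807, 57.0, 42.0), 'FR': (0.785, 56.5, 47.0), 'NL': (0.793, 58.0, 48.0), 'NR': (0.856, 57.7, 33.0)}
27.4833
```

All four are at yellow; the NR reading there is a partly hidden knob. Second pass.

Run:
```python
from h import *
push('FL',.76,1.52,over=.16)
push('NR',.76,1.52,over=.16)
ctrl.move_ptp(*pose('FR',.76,12,157)); look()
print(sensors.read_state()["t"])
```

```text
stop False
FL fmax 4.7 [-3.5 -2.9  2.1] t 31.8583
stop False
NR fmax 5.0 [-3.7 -3.7  3.2] t 36.425
{'FL': (1.624, 59.4, 48.0), 'FR': (0.785, 56.7, 48.0), 'NL': (0.787, 57.9, 47.0), 'NR': None}
37.2083
```

Run:
```python
from h import *
ctrl.move_ptp(*pose('NL',.7,12,157)); look("pics/d.png")
print(sensors.read_state()["t"])
i=cv2.imread('pics/d.png')[140:330,190:410];cv2.imwrite('pics/d2.png',cv2.resize(i,None,fx=3,fy=3,interpolation=cv2.INTER_CUBIC))
```

```text
{'FL': (1.62, 60.5, 52.0), 'FR': (0.791, 56.5, 45.0), 'NL': None, 'NR': (1.62, 58.0, 44.0)}
38.1
```

View pics/d2.png

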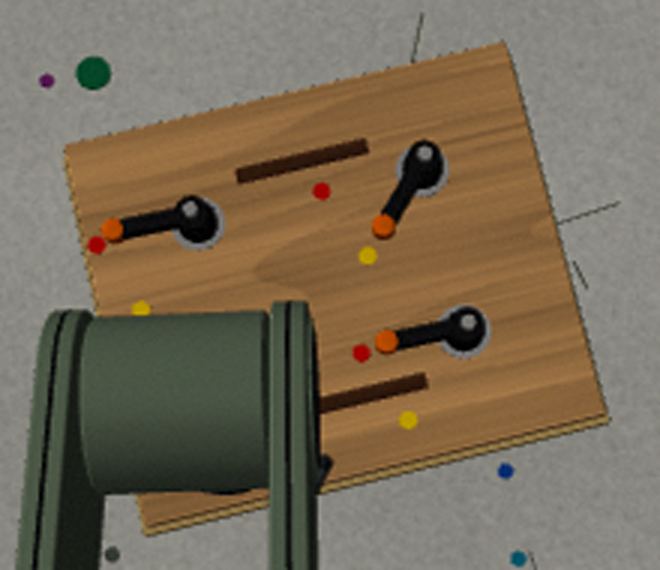

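FL and NR both read 1.62, the same value, so they're at the stop and lined up with their red dots. Now FR and NL.

Run:
```python
from h import *
push('FR',.74,1.52,over=.18)
push('NL',.74,1.52,over=.18)
p,R=pose('NL',1.5,12,200); ctrl.move_ptp(np.array([400,-250,230.]),R)
look("pics/e.png")
print(sensors.read_state()["t"])
i=cv2.imread('pics/e.png')[140:330,190:410];cv2.imwrite('pics/e2.png',cv2.resize(i,None,fx=3,fy=3,interpolation=cv2.INTER_CUBIC))
```

```text
stop False
FR fmax 5.3 [-5.3 -3.1  2.9] t 42.4667
stop False
NL fmax 5.6 [-4.7 -4.9  2.2] t 46.7917
{'FL': (1.624, 59.4, 48.0), 'FR': (1.645, 57.9, 44.0), 'NL': (1.62, 59.3, 46.0), 'NR': (1.625, 57.9, 44.0)}
48.325
```

View pics/e.png

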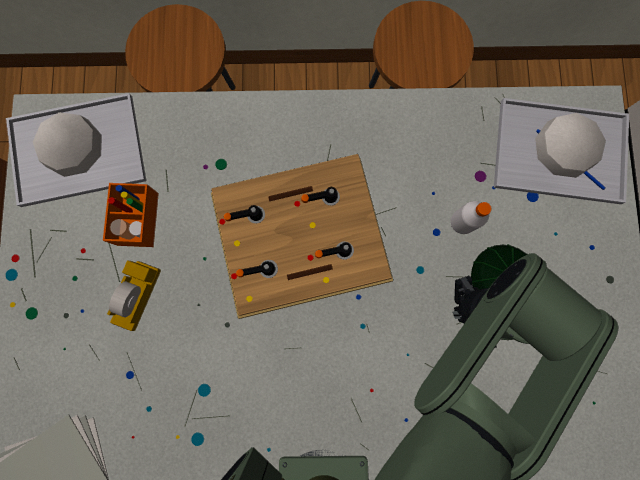

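All four levers point at their red dots, the bystanders are where they started, and the gripper is well above the squash. Handing in.

```bash
python3 -c "
from plant import ctrl
print(ctrl.finish_job())"
```

```text
the job is handed in; nothing more can be done
None
```

I tightened all four levers in crisscross order (far left, near right, far right, near left), first to yellow (measured 0.79–0.81 rad), then to red (1.62–1.65 rad by camera, taken as the 1.6 rad stop, though no push showed a force rise there); FL and NR each took two pushes to reach yellow, the bystanders stayed put, and I handed in at about 48 s.

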